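Slide the board tray under the probe bridge and start the test

ROBOT

A 7-joint arm with a two-finger parallel gripper is mounted at the origin on the work surface. World frame = base frame: x ahead of the robot, y to its left, z up, the work surface at z = 0. Lengths are in m, angles in rad, forces in N, time in s.
With the tool pointing down it reaches from about 0.4 to 0.925 m from the base axis. Payload 4.1 kg.
Tool frame: the origin (TCP) lies between the finger pads; the fingertips stand 25 mm ahead of it and the grasp point (between the pads) lies 6 mm ahead of it; z points along the fingers, y is the direction in which the jaws open and shut (so a half turn about z gives the same grasp; the last joint's range is limited). The gripper opens to 85 mm and grips with 20 to 120 N. Pads are 22 mm wide; open, the fingers measure 114 mm over their backs; the gripper's body (76 mm by 85 mm) begins 54 mm behind the grasp point. The pads swing forward as they close: fully open they stand 13 mm farther back than shut.
Start: joints at [-1.216, 0.398, 0.045, 1.537, -0.019, 1.207, -0.051], TCP at [0.285, 0.584, 0.256] pointing down, gripper open.
Joint ranges: [-2.82, 2.82], [-0.49, 2.23], [-1.37, 1.46], [0, 2.46], [-1.36, 4.5], [0.23, 2], [-2.94, 2.94]. Speed limits (rad/s): [2.57, 2.57, 3.14, 3.14, 3.14, 3.14, 3.14].

INTERFACE

Orientations are given as [roll, pitch, yaw] about the fixed x, y, z axes, in that order (R = Rz(yaw) Ry(pitch) Rx(roll)).
In Python, from cell import bot gives the robot as it stands. The module is installed in compiled form; this text tells all that it offers.
- The arm moves only by the tool carry_out, never from a script. Its argument "rows" is one flat list of numbers, 7 for each row, row after row: the turn, a rotation vector about the tool's x, y, z in degrees, then the shift along the tool's x, y, z in mm, then the opening, from 0 (shut) to 1 (fully open). A call has 1 to 12 rows; each row shifts and turns the commanded pose from where the row before left it, along the tool's axes as they then stand; what a row does not reach is not made up. A row lasts 1/12 s, in which the tool goes at most 41.7 mm and 7.16 degrees, less where a joint would pass 70% of its speed; a pose out of reach is approached as far as the arm can. A call with a gripper value outside its range is refused whole. The fingers move at their own pace and stop on an object; "force" is the grip in N (left out, the last holds). Time passes only in rows, so rows that do not move let the fingers close. It gives the time, the measured TCP pose, the force and the opening at its end, in the units of the state.
- bot.read_state(): the state, without advancing time (a new reading comes with each control period).
- bot.get_image(name): name is "scene" or "top" or "wrist"; returns the picture (384x512x3 uint8, red, green, blue); there is no depth.
- bot.calibration(name): a dict with "K" (3x3 intrinsics, pixels), "R" (3x3) and "t" (3): a world point X has camera coordinates R X + t; the wrist camera has in their place "T_tool_cam" (4x4, takes a point from camera to tool coordinates, whose origin is the TCP and whose axes are the flange's). Camera axes: x right, y down, z forward; pixel columns grow to the right and rows downward; lengths in m; the calibration is good to about 2 mm. A picture is of the moment at which its call begins: read the wrist's pose just before it. calibration takes no time and is no camera call.
- bot.job_done(): hands the job in, once; it reports no verdict.
The state is a dict: "time_s": time; "joint_positions": joint angles; "qvel": joint speeds; "effort": joint torques, N m; "tool_pos": TCP position; "orientation": TCP orientation; "contact_force": force on the tool from outside, world axes, zero at the start; "ft_torque": the same for the moment, N m; "opening": finger opening in m.
Only numpy, scipy, OpenCV 4.12 (cv2) and the standard library are available. Lean on these libraries where they do the work, as an engineer would, in place of code of your own. Each camera call takes 0.05 s, during which the arm holds its last target.

TASK

Push the dark grey board tray with your fingertips, front end first, under the low blue bridge of the test jig until its front edge is up against the back stop, then press the green start button all the way down and let it go. The tray must only slide: keep it flat on the bench, without lifting or tipping it. Do not press the button before the board is home, and leave the jar, the heat sink and the screwdriver where they are.

Things in the scene. Friction and masses are not known exactly. Their poses are not given: they have to be found in the camera images.
- tray: Loose dark grey board tray: flat slab 150 mm long (its x), 90 wide (y), 14 thick, 0.3 to 0.5 kg; parts on its green board rise to 18.5 mm. Origin: centre of its underside; +x points to its front end, the rear end has an orange stripe on top. Starts before the jig's mouth, off the middle line, turned up to 18 degrees. Home, its rear edge is still 40 mm outside the bridge.
- tray_front (a point): Middle of the upper front edge of the tray, 75 mm ahead of its origin and 14 mm up; it meets the back stop.
- jig: Fixed test jig on the bench. Origin: on the bench under the bridge's middle; +x is the way the tray goes in. Two rails 22 mm high, 14 thick, inner faces at y = -49 and +49 mm, run from x = -20 to +97 mm; before that noses flare outwards to x = -47 mm, where the mouth is 117 mm wide (140 over the outside). No floor of its own: the tray slides on the bench.
- jig_bridge (a point): Middle of the underside of the blue bridge, 22 mm above the bench; axes as the jig's. The bridge spans 50 mm in x and 126 mm in y, its top 34 mm above the bench, with brass probes on it up to 44 mm.
- jig_home (a point): Where the tray's origin lies when the tray is home: on the bench, at x = +10 mm of the jig, axes as the jig's. The tray's front edge then meets the back stop, a bar 16 mm high across the rails with its face at x = +85 mm of the jig.
- start (a joint): Travel of the green start button in m: 0 up, 0.006 fully down; it springs back. Fully down takes about 5 N.
- start_top (a point): Centre of the top of the green round start button (34 mm across), which is pressed straight down. It sits in a small fixed black housing that stands on the bench.
- jar: Loose amber glass screw jar with black cap, 56 mm across, 65 mm high; origin at the centre of its underside. To be left alone. The jar and the button stand on opposite sides of the bench, either way round.
- heatsink: Loose dark finned heat sink, 50 x 60 x 35 mm; origin at the centre of its underside. To be left alone.
- screwdriver_grip (a point): Middle of the orange handle of a screwdriver 170 mm long, lying on the bench behind the tray. To be left alone.
There are look-alikes about, which are no part of the job. What is shaped like the jig but red or turquoise is not meant.

How it is judged:
On the way, in this order (a step that is already met when the one before it is completed fails the run):
1. the tray is under the bridge, its front edge against the back stop (x of tray in the frame of jig_home between -0.005 and 0.004 m and y of tray in the frame of jig_home between -0.008 and 0.008 m and z of tray in the frame of jig_home below 0.003 m and angle between the x axis of tray and the x axis of jig, either way round below 0.075 rad and x of tray_front in the frame of jig_home above 0.06 m), for 0.2 s.
2. the start button is pressed down (value of joint start above 0.004 m), for 0.05 s.
At the end, for the whole second after the job is handed in: The tray rests flat between the rails front end foremost, within 5 mm of the back stop, within 8 mm of the middle line and 4 degrees of the jig's direction; the button has been pressed at least 4 mm (after the tray was home) and is up again (all of step 1 and value of joint start below 0.002 m and linear speed of tray below 0.01 m/s and angle between tray's own z axis and vertical below 0.03 rad); the robot touches nothing.
It fails at once if the tray is lifted off the bench (origin more than 8 mm up) (height (world z) of tray above 0.008 m).
It fails at once if the tray is tipped by more than 0.08 rad (angle between tray's own z axis and vertical above 0.08 rad).
It fails at once if the button is pressed while the tray is not home (value of joint start above 0.003 m and not (x of tray in the frame of jig_home between -0.005 and 0.004 m and y of tray in the frame of jig_home between -0.008 and 0.008 m and z of tray in the frame of jig_home below 0.003 m and angle between the x axis of tray and the x axis of jig, either way round below 0.075 rad and x of tray_front in the frame of jig_home above 0.06 m)).
It fails at once if the jar, heat sink or screwdriver is moved by more than 15 mm (distance of any of jar, heatsink, screwdriver_grip from where it was at the start of the episode above 0.015 m).
It also fails if it takes over 72 s, if anything falls off the work surface, if the arm or the gripper's body presses on something with over 40 N, if the wrist force passes 120 N, or if a joint passes its speed limit or range.

## Working session

There is one attempt and no reset: what is moved stays moved. The work goes in short steps, Python scripts to look and compute and a tool call to move; the robot and the scene stay as the last step left them, time stands still between calls to the robot, and variables do not carry over. Pictures are saved under pics/ and viewed, and the job is handed in when it is done.

Besides the shell and the picture viewer there is one more tool, called after "Call:" by a JSON object that holds its "fn" and its "kwargs". carry_out: Moves the arm, as the interface text tells. Its arguments: {"type":"object","properties":{"rows":{"type":"array"},"force":{"type":"number"}},"required":["rows"]}

```bash
mkdir -p pics; python3 - <<'E'
from cell import bot
import cv2
for n in ["scene","top"]:
    im=bot.get_image(n); cv2.imwrite(f"pics/{n}0.png",im[:,:,::-1])
    c=bot.calibration(n); print(n,c)
print(bot.calibration("wrist")); print(bot.read_state())
E
```

```text
scene {'K': array([[473.90470977,   0.        , 259.2367652 ],
       [  0.        , 473.90470977, 187.07229796],
       [  0.        ,   0.        ,   1.        ]]), 'R': array([[-0.62537266,  0.78027138, -0.00925241],
       [ 0.52650816,  0.41317561, -0.74301754],
       [-0.57593245, -0.46953432, -0.66920798]]), 't': array([ 0.38757936, -0.27705552,  1.76384332])}
top {'K': array([[372.44408171,   0.        , 259.552896  ],
       [  0.        , 372.44408171, 191.58596366],
       [  0.        ,   0.        ,   1.        ]]), 'R': array([[ 0.01734777, -0.99984331,  0.00352299],
       [-0.99376798, -0.01763018, -0.11006537],
       [ 0.11011024, -0.00159164, -0.99391811]]), 't': array([-0.02818032,  0.59642214,  0.99187875])}
{'K': array([[344.04639099,   0.        , 252.49318224],
       [  0.        , 344.04639099, 193.04195842],
       [  0.        ,   0.        ,   1.        ]]), 'T_tool_cam': array([[-2.46532947e-04, -9.58078696e-01, -2.86505063e-01,
         7.23774468e-02],
       [ 9.99999917e-01, -3.29328891e-04,  2.40798777e-04,
         8.42167448e-04],
       [-3.25058573e-04, -2.86504980e-01,  9.58078698e-01,
        -1.17446508e-01],
       [ 0.00000000e+00,  0.00000000e+00,  0.00000000e+00,
         1.00000000e+00]])}
{'time_s': 0.1, 'joint_positions': array([-1.21602509,  0.39913394,  0.04502891,  1.53777038, -0.01873024,
        1.20688129, -0.05073718]), 'qvel': array([-0.00017518, -0.00174907,  0.00175915, -0.00254457, -0.00028927,
        0.00138101,  0.00153803]), 'effort': array([ 3.59037862e-03, -4.76266408e+01,  1.37041245e+00, -2.54948294e+01,
        1.19160968e-02,  5.01952018e-03, -8.43375204e-06]), 'tool_pos': array([0.28466464, 0.58376344, 0.25534957]), 'orientation': array([-3.13982372e+00,  9.23341026e-05,  2.68789210e+00]), 'contact_force': array([ 0.40483796, -0.39548128,  0.45493986]), 'ft_torque': array([-0.04994937, -0.05747705,  0.00398401]), 'opening': 0.08547681709206462}
```

View pics/scene0.png

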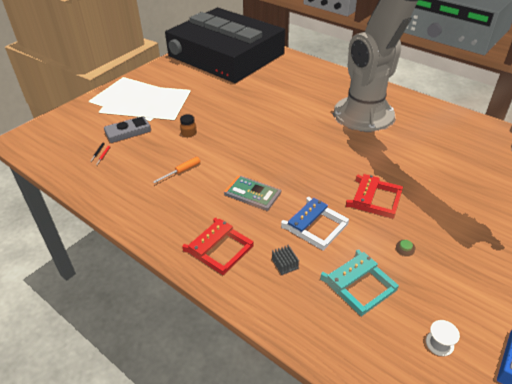

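View pics/top0.png

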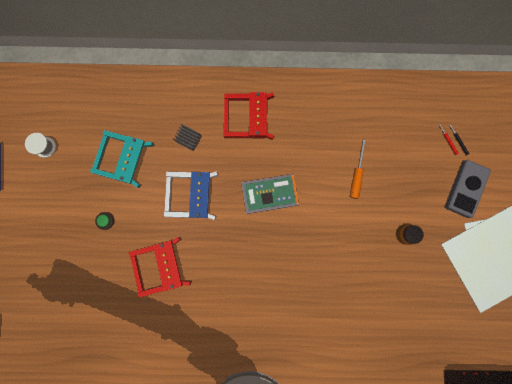

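```bash
python3 - <<'E'
import cv2
im=cv2.imread("pics/top0.png")
cv2.imwrite("pics/top0c.png",cv2.resize(im[90:270,150:390],None,fx=3.3,fy=3.3,interpolation=cv2.INTER_CUBIC))
E
```

```text
(no output)
```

View pics/top0c.png

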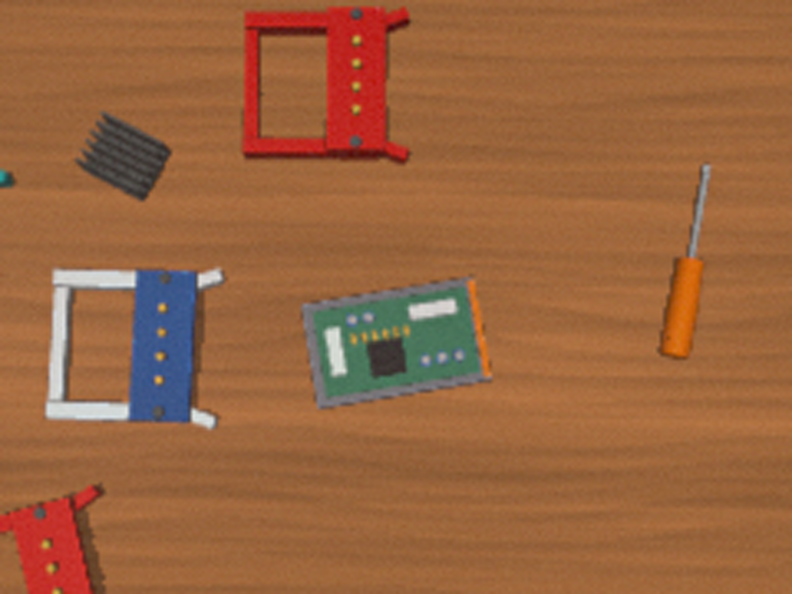

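The top view shows these candidates for the jig: blue/white (188,195), turquoise (120,158), red (248,115) and red (157,268). I choose the blue/white one, with its mouth to the right. The tray is at (270,194) with its orange rear to the right. The green button is at (104,221), the white knob (38,144) is a look-alike, the jar is at (412,234), the heat sink at (188,137) and the screwdriver at (357,180).

```bash
cat > h.py <<'E'
import numpy as np, cv2
from cell import bot
def ray(name,uv,z):
    c=bot.calibration(name); d=c["R"].T@(np.linalg.inv(c["K"])@[uv[0],uv[1],1]); o=-c["R"].T@c["t"]
    return o+d*(z-o[2])/d[2]
def rb(model,pts):  # 2D rigid fit
    model=np.array(model,float);pts=np.array(pts)[:,:2]
    a=model-model.mean(0);b=pts-pts.mean(0)
    th=np.arctan2((a[:,0]*b[:,1]-a[:,1]*b[:,0]).sum(),(a*b).sum())
    R=np.array([[np.cos(th),-np.sin(th)],[np.sin(th),np.cos(th)]])
    t=pts.mean(0)-R@model.mean(0)
    return th,t,(pts-(model@R.T+t))*1000
def tri(u1,n1,u2,n2):
    A=[];
    for uv,n in((u1,n1),(u2,n2)):
        c=bot.calibration(n);P=c["K"]@np.c_[c["R"],c["t"]]
        A+= [uv[0]*P[2]-P[0],uv[1]*P[2]-P[1]]
    A=np.array(A);return np.linalg.lstsq(A[:,:3],-A[:,3],rcond=None)[0]
E
python3 - <<'E'
from h import *
np.set_printoptions(precision=4,suppress=True)
f=lambda x,y:(150+(x+.5)/3.3-.5, 90+(y+.5)/3.3-.5)
tr=[ray("top",f(*p),.014) for p in [(303,305),(473,279),(491,380),(319,408)]]
print(rb([(.075,.045),(-.075,.045),(-.075,-.045),(.075,-.045)],tr))
m=[(.025,.063),(-.025,.063),(-.025,-.063),(.025,-.063)]
tr=[ray("top",f(*p),.034) for p in [(137,270),(196,271),(190,423),(130,419)]]
print(np.array(tr)); print(rb([(-a,-b) if 0 else (a,b) for a,b in m],tr))
tr+= [ray("top",f(*p),.022) for p in [(53,270),(46,417)]]
print(rb(m+[(.097,.063),(.097,-.063)],tr))
print("heat",ray("top",f(125,155),.035),"drv",ray("top",(357,182),.015), "jar",ray("top",(412,234),.065))
print("btn",tri((104,221),"top",(405,243),"scene"))
a=cv2.imread("pics/top0.png")[200:240,80:130]; b=cv2.imread("pics/scene0.png")[225:265,380:430]
cv2.imwrite("pics/btn.png",cv2.resize(np.hstack([a,b]),None,fx=8,fy=8,interpolation=cv2.INTER_CUBIC))
b=cv2.imread("pics/scene0.png")[160:280,210:370]
cv2.imwrite("pics/sc.png",cv2.resize(b,None,fx=5,fy=5,interpolation=cv2.INTER_CUBIC))
E
```

```text
(np.float64(1.7437307520160432), array([ 0.594 , -0.0466]), array([[ 88.1438,  14.022 ],
       [ 87.3202,  17.1492],
       [-87.5191, -14.22  ],
       [-87.9449, -16.9512]]))
[[0.6493 0.1722 0.034 ]
 [0.6493 0.1228 0.034 ]
 [0.5222 0.1237 0.034 ]
 [0.5246 0.1733 0.034 ]]
(np.float64(-1.575524371306334), array([0.5864, 0.148 ]), array([[  0.0455,  49.5123],
       [ -0.1527, -49.8937],
       [ -1.2804, -49.6362],
       [  1.3877,  50.0177]]))
(np.float64(-1.5589328616097275), array([0.5864, 0.2129]), array([[  -0.4472,  -16.4183],
       [   0.1842, -115.8213],
       [  -0.9509, -113.4734],
       [   0.8875,  -13.8224],
       [  -0.6272,  128.8993],
       [   0.9536,  130.6362]]))
heat [0.7473 0.1859 0.035 ] drv [ 0.6308 -0.2911  0.015 ] jar [ 0.4879 -0.4214  0.065 ]
btn [0.5093 0.4114 0.0156]
```

View pics/btn.png

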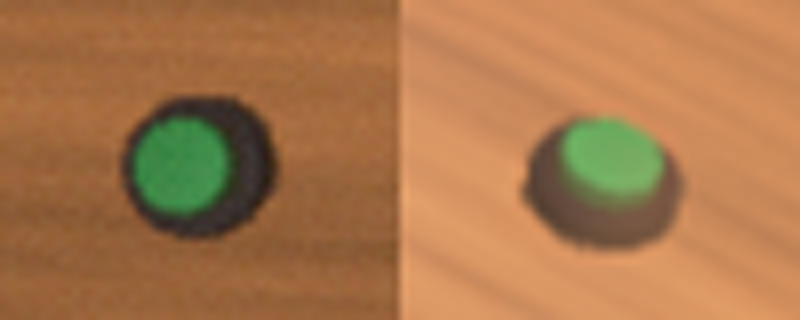

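View pics/sc.png

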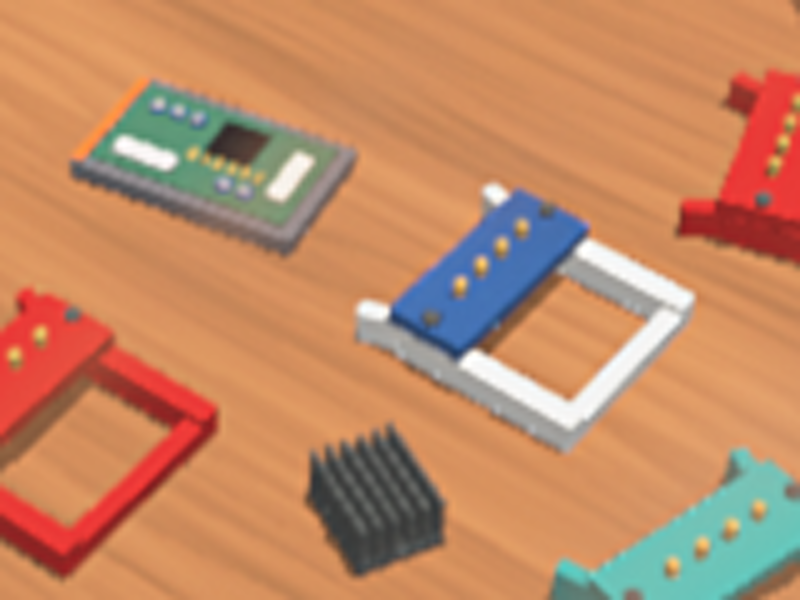

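```bash
python3 - <<'E'
from h import *
np.set_printoptions(precision=4,suppress=True)
f=lambda x,y:(150+(x+.5)/3.3-.5, 90+(y+.5)/3.3-.5)
tr=[ray("top",f(*p),.014) for p in [(303,305),(473,279),(491,380),(319,408)]]
print(rb([(.075,-.045),(-.075,-.045),(-.075,.045),(.075,.045)],tr))
m=[(.025,-.063),(-.025,-.063),(-.025,.063),(.025,.063)]
tr=[ray("top",f(*p),.034) for p in [(137,270),(196,271),(190,423),(130,419)]]
print(rb(m,tr))
tr+= [ray("top",f(*p),.022) for p in [(53,270),(46,417)]]
print(rb(m+[(.097,-.063),(.097,.063)],tr))
print("btn",tri((102.2,220.2),"top",(406.1,244.1),"scene"))
# scene check
g=lambda x,y:(210+(x+.5)/5-.5,160+(y+.5)/5-.5)
tr=[ray("scene",g(*p),.014) for p in [(287,245),(72,162),(148,80),(356,155)]]
print(rb([(.075,-.045),(-.075,-.045),(-.075,.045),(.075,.045)],tr))
tr=[ray("scene",g(*p),.034) for p in [(459,347),(393,308),(516,190),(588,230)]]+[ray("scene",g(*p),.022) for p in [(568,434),(692,297)]]
print(rb(m+[(.097,-.063),(.097,.063)],tr))
print(bot.read_state()["tool_pos"])
E
```

```text
(np.float64(1.7468117975617692), array([ 0.594 , -0.0466]), array([[-0.2621, -1.5611],
       [-1.5409,  1.4859],
       [ 0.8868,  1.3631],
       [ 0.9162, -1.2879]]))
(np.float64(1.560820026157218), array([0.5864, 0.148 ]), array([[-0.3197, -0.1556],
       [ 0.2173,  0.4354],
       [-0.9152,  0.0316],
       [ 1.0176, -0.3114]]))
(np.float64(1.5610380989788288), array([0.5865, 0.1482]), array([[-0.4641, -0.3904],
       [ 0.0621,  0.2007],
       [-1.0702, -0.1756],
       [ 0.8735, -0.5188],
       [-0.4925,  0.9358],
       [ 1.0911, -0.0517]]))
btn [0.5117 0.4158 0.0165]
(np.float64(1.735818286354901), array([ 0.602 , -0.0401]), array([[-0.967 , -1.6422],
       [-1.6327,  0.8918],
       [ 1.269 ,  2.436 ],
       [ 1.3308, -1.6856]]))
(np.float64(1.5482499245739023), array([0.593 , 0.1522]), array([[-3.0258, -2.0787],
       [-3.4323,  2.609 ],
       [ 1.864 , -0.054 ],
       [ 3.087 ,  0.7463],
       [ 1.5797,  1.1019],
       [-0.0726, -2.3244]]))
[0.2847 0.5838 0.2553]
```

Call:
{"fn": "carry_out", "kwargs": {"rows": [0,0,6.4,0,0,0,1,0,0,6.4,0,0,0,1,0,0,6.4,0,0,0,1,0,0,6.4,0,0,0,1,0,0,6.4,0,0,0,1,0,0,6.4,0,0,0,1,0,0,6.4,0,0,0,1,0,0,6.4,0,0,0,1,0,0,6.4,0,0,0,1,0,0,6.4,0,0,0,1]}}

```text
time_s: 0.93
tool_pos: [0.2847, 0.5839, 0.2557]
orientation: [-3.141, 0.001, 1.565]
contact_force: [0.5, -0.2, 0.2]
opening: 0.0856
```

Call:
{"fn": "carry_out", "kwargs": {"rows": [0,0,0,-22,15,-2,0,0,0,0,-22,15,-2,0,0,0,0,-22,15,-2,0,0,0,0,-22,15,-2,0,0,0,0,-22,15,-2,0,0,0,0,-22,15,-2,0,0,0,0,-22,15,-2,0,0,0,0,-22,15,-2,0,0,0,0,-22,15,-2,0,0,0,0,-22,15,-2,0]}}

```text
time_s: 1.77
tool_pos: [0.4353, 0.3629, 0.276]
orientation: [-3.141, 0.0, 1.571]
contact_force: [0.2, -0.8, -0.8]
opening: -0.0001
```

Call:
{"fn": "carry_out", "kwargs": {"rows": [0,0,0,-23,15,-2,0,0,0,0,-23,15,-2,0,0,0,0,-23,15,-2,0,0,0,0,-23,15,-2,0,0,0,0,-23,15,-2,0,0,0,0,-23,15,-2,0,0,0,0,-23,15,-2,0,0,0,0,-23,15,-2,0,0,0,0,-23,15,-2,0,0,0,0,0,0,0,0,0,0,0,0,0,0,0]}}

```text
time_s: 2.68
tool_pos: [0.5705, 0.1551, 0.2941]
orientation: [-3.141, 0.001, 1.567]
contact_force: [-0.0, -0.2, -0.4]
opening: -0.0002
```

```bash
cat >> h.py <<'E'
from scipy.spatial.transform import Rotation as Ro
def wcam(s):
    T=np.eye(4);T[:3,:3]=Ro.from_euler("xyz",s["orientation"]).as_matrix();T[:3,3]=s["tool_pos"]
    return T@bot.calibration("wrist")["T_tool_cam"]
def wray(T,uv,z):
    d=T[:3,:3]@(np.linalg.inv(bot.calibration("wrist")["K"])@[uv[0],uv[1],1]);o=T[:3,3]
    return o+d*(z-o[2])/d[2]
def shot(n):
    s=bot.read_state();T=wcam(s);im=bot.get_image("wrist")[:,:,::-1];cv2.imwrite(f"pics/{n}.png",im);np.save(f"pics/{n}.npy",T)
    print(s["time_s"],s["tool_pos"],s["orientation"],s["contact_force"],s["opening"]);return T,im
E
python3 - <<'E'
from h import *
T,im=shot("w1")
cv2.imwrite("pics/w1b.png",cv2.resize(im,(800,600),interpolation=cv2.INTER_CUBIC))
E
```

```text
2.6833 [0.5704731  0.15509187 0.29406724] [-3.14135780e+00  7.06127048e-04  1.56665932e+00] [-0.045982   -0.22623196 -0.36591743] -0.0001633548328749171
```

View pics/w1b.png

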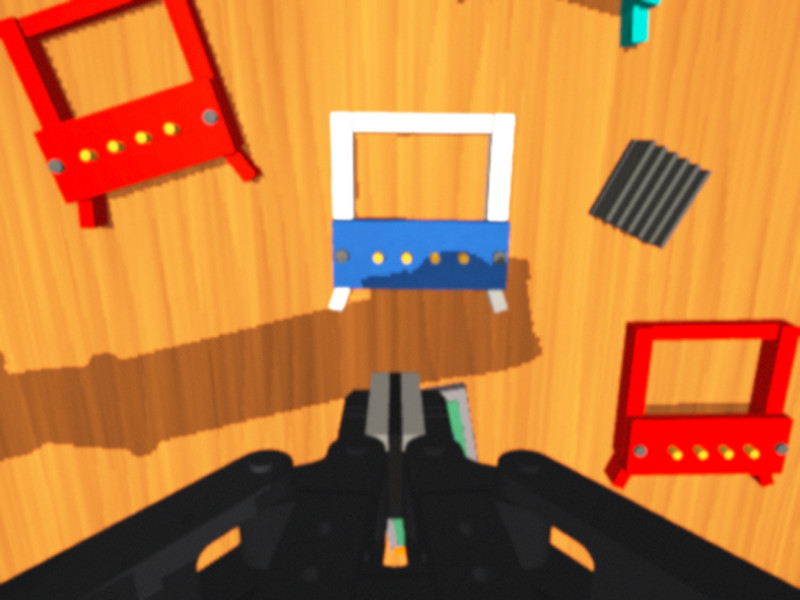

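```bash
python3 - <<'E'
from h import *
np.set_printoptions(precision=4,suppress=True)
T=np.load("pics/w1.npy")
f=lambda x,y:((x+.5)*.64-.5,(y+.5)*.64-.5)
P=[wray(T,f(*p),.034) for p in [(508,220),(509,290),(334,288),(332,220)]]+[wray(T,f(*p),.022) for p in [(515,114),(330,114)]]
m=[(.025,-.063),(-.025,-.063),(-.025,.063),(.025,.063),(.097,-.063),(.097,.063)]
print(rb(m,P))
print("heat",wray(T,f(650,192),.035))
E
```

```text
(np.float64(1.5649411889666551), array([0.59, 0.15]), array([[-2.3342,  0.5587],
       [ 1.5366, -0.3416],
       [ 0.1693,  0.9901],
       [ 0.2926,  0.3631],
       [ 0.4951, -0.6936],
       [-0.1593, -0.8766]]))
heat [0.7473 0.1942 0.035 ]
```

Call:
{"fn": "carry_out", "kwargs": {"rows": [0,0,0,-26,2,-5,0,0,0,0,-26,2,-5,0,0,0,0,-26,2,-5,0,0,0,0,-26,2,-5,0,0,0,0,-26,2,-5,0,0,0,0,-26,2,-5,0,0,0,0,-26,2,-5,0,0,0,0,-26,2,-5,0,0,0,0,-26,2,-5,0,0,0,0,-26,2,-5,0,0,0,0,-26,2,-5,0,0,0,0,0,0,0,0]}}

```text
time_s: 3.73
tool_pos: [0.5914, -0.1339, 0.3503]
orientation: [3.14, 0.004, 1.565]
contact_force: [-0.8, -1.1, 0.2]
opening: 0.0
```

```bash
python3 - <<'E'
from h import *
T,im=shot("w2")
cv2.imwrite("pics/w2b.png",cv2.resize(im,(800,600),interpolation=cv2.INTER_CUBIC))
E
```

```text
3.7333 [ 0.59141575 -0.13389717  0.35029676] [3.14021368 0.00374053 1.56485927] [-0.78025862 -1.13759235  0.17660244] 4.824337679994789e-05
```

View pics/w2b.png

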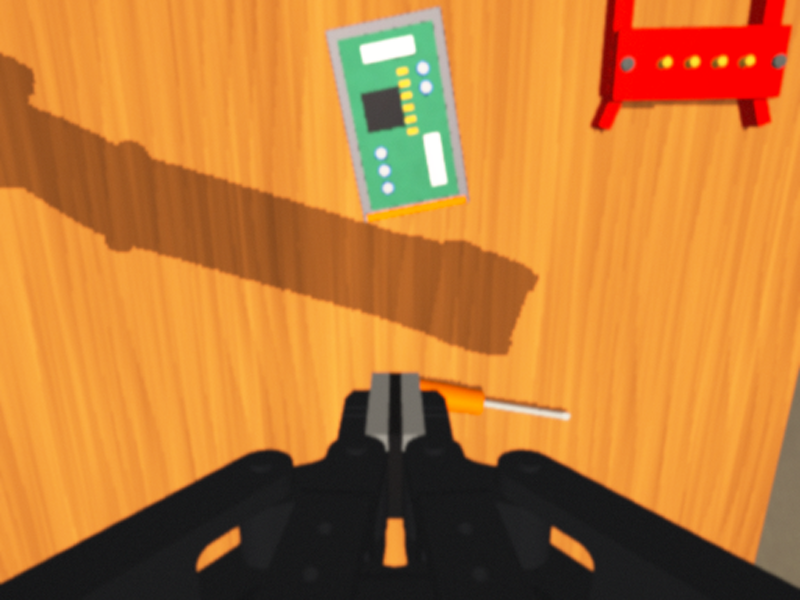

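The tray is clear at (397,115) in this enlarged view. Its corners are (326,31), (440,8), (467,200) and (366,219), the orange stripe is nearest me, and the screwdriver is at (480,400).

```bash
python3 - <<'E'
from h import *
np.set_printoptions(precision=4,suppress=True)
T=np.load("pics/w2.npy")
f=lambda x,y:((x+.5)*.64-.5,(y+.5)*.64-.5)
P=[wray(T,f(*p),.014) for p in [(440,8),(467,200),(366,219),(326,31)]]
th,t,e=rb([(.075,-.045),(-.075,-.045),(-.075,.045),(.075,.045)],P);print(th,t,e)
c,s=np.cos(th),np.sin(th)
W=lambda x,y:t+np.array([[c,-s],[s,c]])@[x,y]
print("side contact d=60",W(-.06,-.045),"rear mid",W(-.075,0))
print("drv",wray(T,f(453,397),.012),wray(T,f(568,415),.005))
E
```

```text
1.7505670422208168 [ 0.5978 -0.0447] [[-0.5704 -2.3831]
 [-2.2694  1.5546]
 [ 1.7423  2.3773]
 [ 1.0975 -1.5488]]
side contact d=60 [ 0.6528 -0.0957] rear mid [ 0.6112 -0.1185]
drv [ 0.6463 -0.2912  0.012 ] [ 0.7581 -0.3146  0.005 ]
```

Call:
{"fn": "carry_out", "kwargs": {"rows": [0,0,0,9.5,25,15,0,0,0,0,9.5,25,15,0,0,0,0,9.5,25,15,0,0,0,0,9.5,25,15,0,0,0,0,0,0,30,0,0,0,0,0,0,30,0,0,0,0,0,0,30,0,0,0,0,0,0,30,0,0,0,0,0,0,30,0,0,0,0,0,0,30,0,0,0,0,0,0,15,0,0,0,0,0,0,0,0]}}

```text
time_s: 4.78
tool_pos: [0.689, -0.0869, 0.0893]
orientation: [-3.133, -0.003, 1.574]
contact_force: [-0.6, 0.8, 0.8]
opening: -0.0
```

```bash
python3 - <<'E'
from h import *
T,im=shot("w3")
cv2.imwrite("pics/w3b.png",cv2.resize(im,(800,600),interpolation=cv2.INTER_CUBIC))
s=bot.get_image("scene")[150:270,190:350,::-1];cv2.imwrite("pics/s3.png",cv2.resize(s,None,fx=4,fy=4,interpolation=cv2.INTER_CUBIC))
E
```

```text
4.7833 [ 0.68902335 -0.08691612  0.08934976] [-3.13278622e+00 -2.84978728e-03  1.57388173e+00] [-0.55980274  0.75908254  0.82430415] -1.5387854771674755e-06
```

View pics/w3b.png

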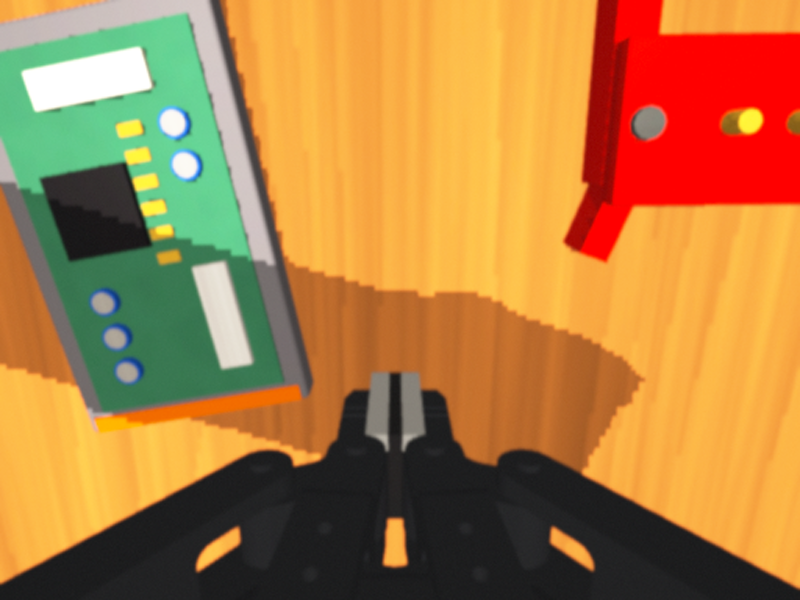

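View pics/s3.png

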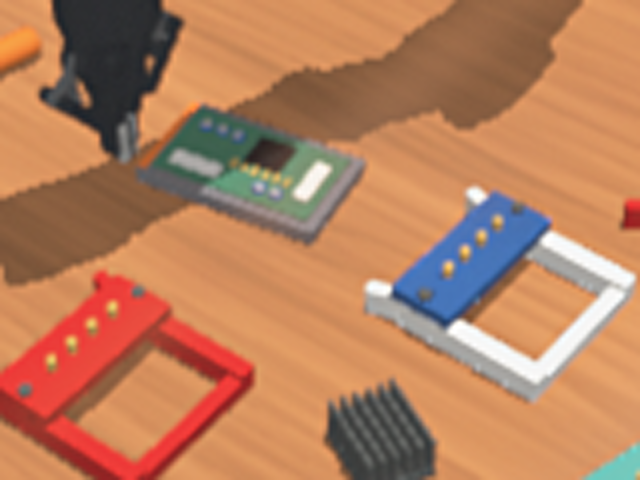

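Call:
{"fn": "carry_out", "kwargs": {"rows": [0,0,0,0,0,14,0,0,0,0,0,0,14,0,0,0,0,0,0,14,0,0,0,0,0,0,8,0,0,0,0,0,0,5,0,0,0,0,0,0,0,0,0,0,0,0,0,0,0]}}

```text
time_s: 5.47
tool_pos: [0.6919, -0.0908, 0.039]
orientation: [-3.141, 0.0, 1.571]
contact_force: [0.6, 0.0, 0.2]
opening: -0.0003
```

Call:
{"fn": "carry_out", "kwargs": {"rows": [0,0,0,0,-4,0,0,0,0,0,0,-4,0,0,0,0,0,0,-4,0,0,0,0,0,0,-2,0,0,0,0,0,0,0,0,0]}}

```text
time_s: 5.88
tool_pos: [0.6773, -0.0908, 0.0396]
orientation: [-3.141, -0.0, 1.57]
contact_force: [0.2, 0.4, -0.1]
opening: 0.0003
```

```bash
python3 - <<'E'
from h import *
T,im=shot("w4")
cv2.imwrite("pics/w4b.png",cv2.resize(im,(800,600),interpolation=cv2.INTER_CUBIC))
E
```

```text
5.8833 [ 0.67734585 -0.09079759  0.03963541] [-3.14149051e+00 -2.85686144e-04  1.57047558e+00] [ 0.21630646  0.44024692 -0.06238024] 0.00032189617699645933
```

View pics/w4b.png

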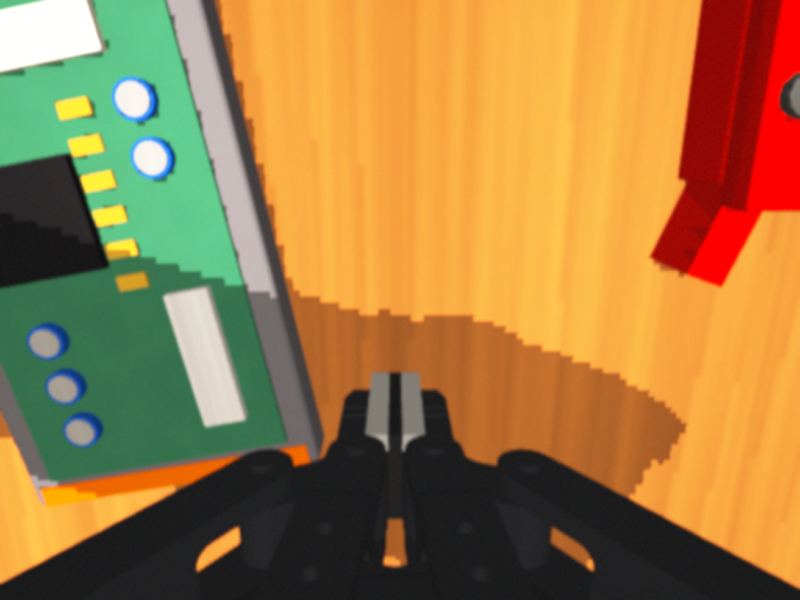

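```bash
python3 - <<'E'
from h import *
np.set_printoptions(precision=4,suppress=True)
T=np.load("pics/w4.npy")
f=lambda x,y:((x+.5)*.64-.5,(y+.5)*.64-.5)
print("rear corner",wray(T,f(311,446),.014),"edge",wray(T,f(272,292),.014),"side at bottom",wray(T,f(322,450),.0))
K=bot.calibration("wrist")["K"];TC=bot.calibration("wrist")["T_tool_cam"]
for p in [(0,0,.025),(.011,-.013,.025),(-.011,.013,.025),(.011,.013,.006)]:
    q=np.linalg.inv(TC)@[*p,1];q=K@(q[:3]/q[2]);print(p,q[:2]/.64)
E
```

```text
rear corner [ 0.6529 -0.1055  0.014 ] edge [ 0.6443 -0.0572  0.014 ] side at bottom [ 0.654  -0.1156  0.    ]
(0, 0, 0.025) [391.6115 402.6409]
(0.011, -0.013, 0.025) [346.265  368.0072]
(-0.011, 0.013, 0.025) [435.1795 435.9162]
(0.011, 0.013, 0.006) [442.4985 398.3124]
```

Call:
{"fn": "carry_out", "kwargs": {"rows": [0,0,0,0,0,4,0,0,0,0,0,0,4,0,0,0,0,0,0,0,0,0,0,0,0,0,0,0]}}

```text
time_s: 6.27
tool_pos: [0.6777, -0.0905, 0.0306]
orientation: [-3.141, -0.0, 1.571]
contact_force: [0.2, -0.8, 0.4]
opening: -0.0005
```

Call:
{"fn": "carry_out", "kwargs": {"rows": [0,0,0,0,-4,0,0,0,0,0,0,-4,0,0,0,0,0,0,-4,0,0,0,0,0,0,-2,0,0,0,0,0,0,-2,0,0,0,0,0,0,-2,0,0,0,0,0,0,-2,0,0,0,0,0,0,0,0,0]}}

```text
time_s: 6.93
tool_pos: [0.6581, -0.0911, 0.0317]
orientation: [3.141, 0.0, 1.571]
contact_force: [1.0, -1.7, 0.1]
opening: 0.0001
```

```bash
python3 - <<'E'
from h import *
T,im=shot("w5")
cv2.imwrite("pics/w5b.png",cv2.resize(im,(800,600),interpolation=cv2.INTER_CUBIC))
E
```

```text
6.9333 [ 0.65810818 -0.09105651  0.03165303] [3.14064438e+00 3.38891593e-04 1.57065107e+00] [ 1.00424699 -1.65037861  0.12666165] 0.0001097491298973714
```

View pics/w5b.png

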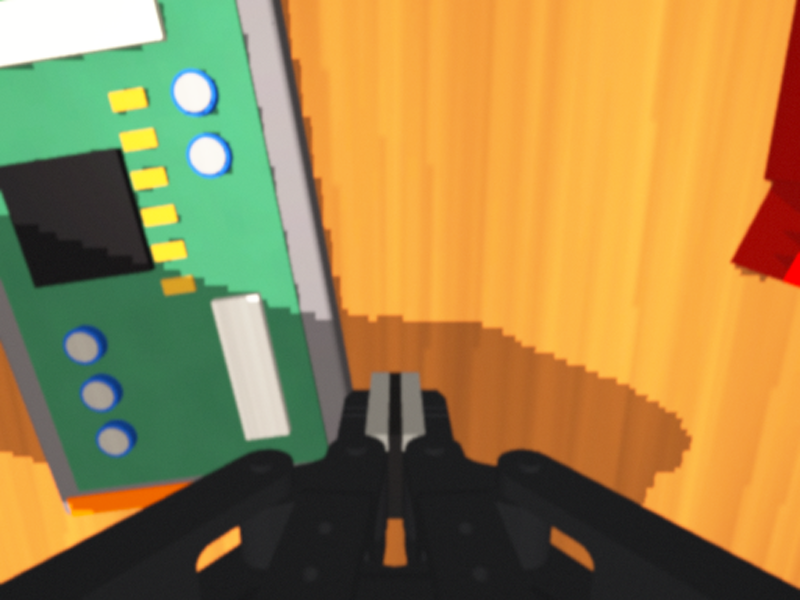

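Call:
{"fn": "carry_out", "kwargs": {"rows": [0,0,0,0,-2,0,0,0,0,0,0,-2,0,0,0,0,0,0,-2,0,0,0,0,0,0,-2,0,0,0,0,0,0,-2,0,0,0,0,0,0,0,0,0]}}

```text
time_s: 7.48
tool_pos: [0.6477, -0.0909, 0.0315]
orientation: [3.142, 0.0, 1.571]
contact_force: [1.2, -0.5, 1.9]
opening: -0.0001
```

```bash
python3 - <<'E'
from h import *
T,im=shot("w6")
cv2.imwrite("pics/w6b.png",cv2.resize(im,(800,600),interpolation=cv2.INTER_CUBIC))
E
```

```text
7.4833 [ 0.6476924  -0.09090109  0.03146952] [3.14151109e+00 1.36984908e-05 1.57060007e+00] [ 1.21794985 -0.510721    1.88172048] -8.773992912155009e-05
```

View pics/w6b.png

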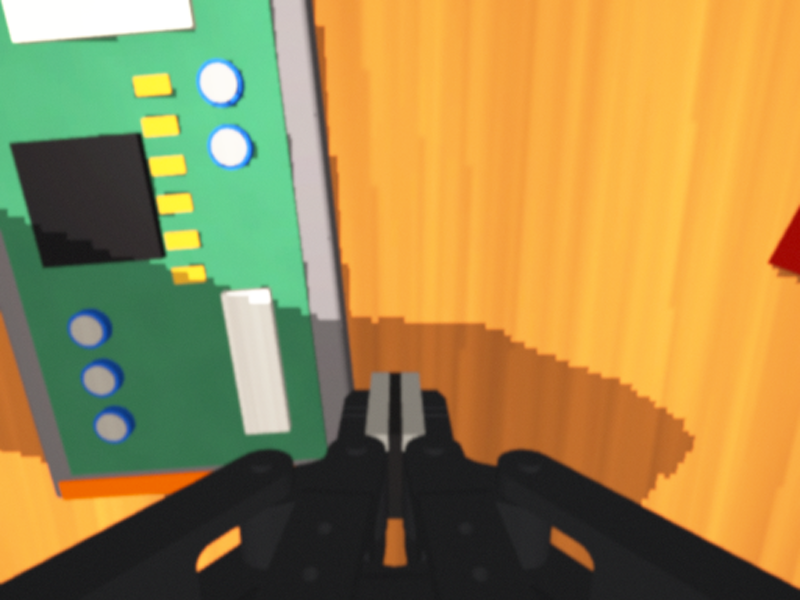

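```bash
python3 - <<'E'
from h import *
T=np.load("pics/w6.npy")
f=lambda x,y:((x+.5)*.64-.5,(y+.5)*.64-.5)
a=wray(T,f(308,2),.014);b=wray(T,f(341,318),.014);print(a,b,np.arctan2(a[1]-b[1],a[0]-b[0]))
T=np.load("pics/w5.npy")
a=wray(T,f(275,2),.014);b=wray(T,f(332,318),.014);print(a,b,np.arctan2(a[1]-b[1],a[0]-b[0]))
E
```

```text
[0.62910225 0.01251202 0.014     ] [ 0.63433817 -0.06219718  0.014     ] 1.6407659994932395
[0.63209471 0.01238031 0.014     ] [ 0.64236969 -0.06241083  0.014     ] 1.707324044773137
```

Call:
{"fn": "carry_out", "kwargs": {"rows": [0,0,0,0,5,0,0,0,0,0,0,5,-5,0,0,0,0,0,0,-25,0,0,0,0,0,0,-25,0,0,0,0,20,-25,-10,0,0,0,0,20,-25,0,0,0,0,0,20,-25,0,0,0,0,0,20,-25,0,0,0,0,0,20,-25,0,0,0,0,0,0,-17,0,0,0,0,0,0,0,0,0]}}

```text
time_s: 8.45
tool_pos: [0.5115, 0.0113, 0.0955]
orientation: [-3.135, -0.002, 1.574]
contact_force: [-1.6, -0.2, -0.2]
opening: 0.0002
```

```bash
python3 - <<'E'
from h import *
T,im=shot("w7")
cv2.imwrite("pics/w7b.png",cv2.resize(im,(800,600),interpolation=cv2.INTER_CUBIC))
E
```

```text
8.45 [0.51145881 0.01129061 0.09554481] [-3.13512830e+00 -1.95402286e-03  1.57383057e+00] [-1.55119955 -0.23965907 -0.2201429 ] 0.00016987666242367923
```

View pics/w7b.png

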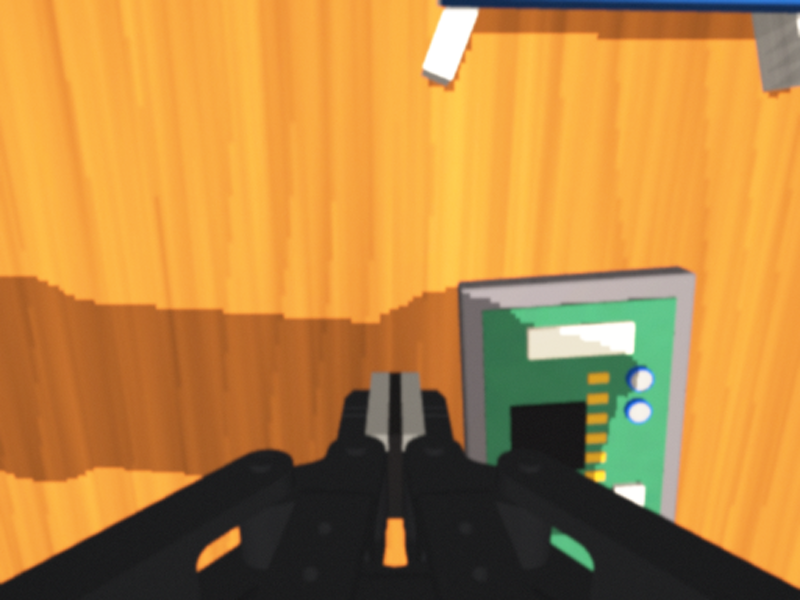

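```bash
python3 - <<'E'
from h import *
np.set_printoptions(precision=4,suppress=True)
im=cv2.imread("pics/w7.png")
cv2.imwrite("pics/w7c.png",cv2.resize(im[0:65,260:512],None,fx=3.1,fy=3.1,interpolation=cv2.INTER_CUBIC))
T=np.load("pics/w7.npy")
f=lambda x,y:((x+.5)*.64-.5,(y+.5)*.64-.5)
P=[wray(T,f(*p),.014) for p in [(462,285),(693,273),(676,510),(468,450)]]
print(np.array(P)); ang=lambda a,b:np.arctan2(*(b-a)[1::-1])
print(ang(P[0],P[1])+np.pi/2,ang(P[2],P[1]),ang(P[3],P[0]))
E
```

```text
[[ 0.5374  0.0323  0.014 ]
 [ 0.6247  0.0374  0.014 ]
 [ 0.6343 -0.0684  0.014 ]
 [ 0.5427 -0.0393  0.014 ]]
1.6289830503578908 1.6608920938109184 1.6441551996100805
```

View pics/w7c.png

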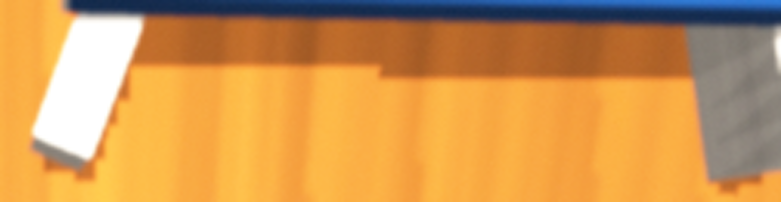

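```bash
python3 - <<'E'
from h import *
np.set_printoptions(precision=4,suppress=True)
T=np.load("pics/w7.npy")
f=lambda x,y:(260+(x+.5)/3.1-.5,(y+.5)/3.1-.5)
a=wray(T,f(93,158),.022);b=wray(T,f(712,181),0);c=wray(T,f(87,167),0)
print(a,b,c,(a+b)/2,(b+c)/2)
l=wray(T,f(68,10),.022);print("bridge left-bottom",l)
E
```

```text
[0.5308 0.1045 0.022 ] [0.648  0.1031 0.    ] [0.5318 0.1053 0.    ] [0.5894 0.1038 0.011 ] [0.5899 0.1042 0.    ]
bridge left-bottom [0.526  0.1266 0.022 ]
```

Call:
{"fn": "carry_out", "kwargs": {"rows": [0,0,0,0,0,15,0,0,0,0,0,0,15,0,0,0,0,0,0,15,0,0,0,0,0,0,10,0,0,0,0,0,0,5,0,0,0,0,0,0,0,0,0,0,0,0,0,0,0]}}

```text
time_s: 9.08
tool_pos: [0.5166, 0.0089, 0.0364]
orientation: [3.141, 0.0, 1.57]
contact_force: [0.7, 0.5, 0.4]
opening: -0.0
```

Down 5 more, then push to TCP x of about 0.533.

Call:
{"fn": "carry_out", "kwargs": {"rows": [0,0,0,0,2,5,0,0,0,0,0,2,0,0,0,0,0,0,3,0,0,0,0,0,0,3,0,0,0,0,0,0,2,0,0,0,0,0,0,2,0,0,0,0,0,0,2,0,0,0,0,0,0,0,0,0]}}

```text
time_s: 9.75
tool_pos: [0.5319, 0.0098, 0.0314]
orientation: [-3.141, -0.001, 1.571]
contact_force: [-2.3, 2.3, 2.4]
opening: -0.0001
```

```bash
python3 - <<'E'
from h import *
T,im=shot("w8")
cv2.imwrite("pics/w8b.png",cv2.resize(im,(800,600),interpolation=cv2.INTER_CUBIC))
E
```

```text
9.75 [0.5319417  0.00984125 0.03138255] [-3.14109410e+00 -8.35838500e-04  1.57126402e+00] [-2.31806329  2.28417572  2.35273902] -6.274769174586548e-05
```

View pics/w8b.png

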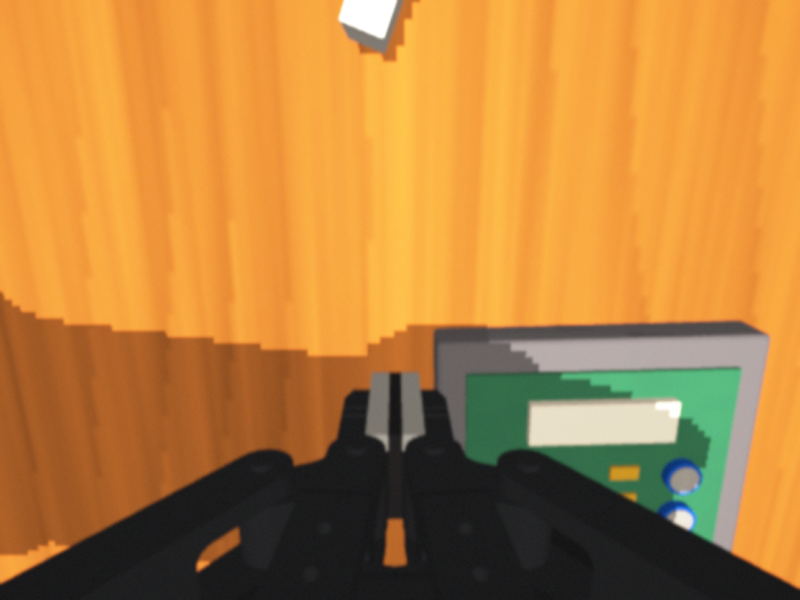

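```bash
python3 - <<'E'
from h import *
np.set_printoptions(precision=4,suppress=True)
T=np.load("pics/w8.npy")
f=lambda x,y:((x+.5)*.64-.5,(y+.5)*.64-.5)
P=[wray(T,f(*p),.014) for p in [(436,344),(768,335),(733,548),(435,400)]]
print(np.array(P)); ang=lambda a,b:np.arctan2(*(b-a)[1::-1])
print(ang(P[0],P[1])+np.pi/2,ang(P[2],P[1]))
E
```

```text
[[ 0.5438  0.0312  0.014 ]
 [ 0.6323  0.0338  0.014 ]
 [ 0.6353 -0.0348  0.014 ]
 [ 0.5439  0.0147  0.014 ]]
1.600058966467111 1.6144607939429414
```

Call:
{"fn": "carry_out", "kwargs": {"rows": [0,0,0,0,2,0,0,0,0,0,0,2,0,0,0,0,0,0,0,0,0,0,0,0,0,-5,0,0,0,0,0,0,-5,-5,0,0,0,0,0,0,-25,0,0,0,0,0,0,-25,0,0,0,0,0,0,-20,0.3,0,0,0,-20,7,0,0.5,0,0,0,-28,10,0,0.5,0,0,0,-28,10,0,0.5,0,0,0,-28,10,0,0.5]}}

```text
time_s: 10.8
tool_pos: [0.5635, -0.0962, 0.107]
orientation: [3.139, 0.001, 1.571]
contact_force: [0.9, -1.2, -0.0]
opening: 0.0433
```

Call:
{"fn": "carry_out", "kwargs": {"rows": [0,0,0,-28,10,0,0.5,0,0,0,-28,10,0,0.5,0,0,0,-10,6,0,0.5,0,0,0,0,0,0,0.5,0,0,0,0,0,0,0.5]}}

```text
time_s: 11.22
tool_pos: [0.5888, -0.161, 0.1063]
orientation: [3.141, -0.0, 1.57]
contact_force: [-0.2, 0.5, 0.4]
opening: 0.0427
```

```bash
python3 - <<'E'
from h import *
T,im=shot("w9")
cv2.imwrite("pics/w9b.png",cv2.resize(im,(800,600),interpolation=cv2.INTER_CUBIC))
E
```

```text
11.2167 [ 0.58877308 -0.16101149  0.10629234] [ 3.14148755e+00 -9.06707273e-05  1.56951985e+00] [-0.1715089   0.51373967  0.35219339] 0.042705736019864896
```

View pics/w9b.png

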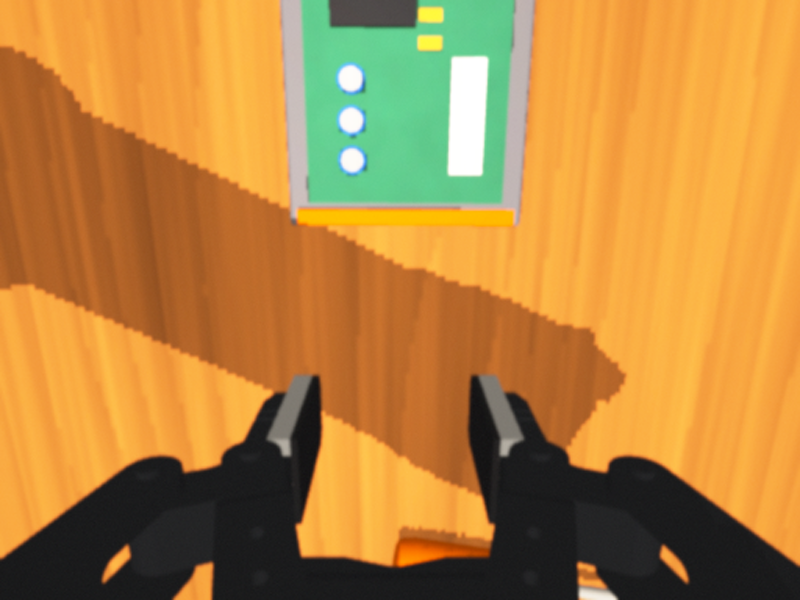

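```bash
python3 - <<'E'
from h import *
np.set_printoptions(precision=4,suppress=True)
T=np.load("pics/w9.npy")
f=lambda x,y:((x+.5)*.64-.5,(y+.5)*.64-.5)
P=[wray(T,f(*p),.014) for p in [(292,222),(518,224),(535,0),(281,0)]]
print(np.array(P)); ang=lambda a,b:np.arctan2(*(b-a)[1::-1])
print(ang(P[0],P[1])+np.pi/2,ang(P[1],P[2]),ang(P[0],P[3]))
E
```

```text
[[ 0.5496 -0.1176  0.014 ]
 [ 0.6378 -0.1186  0.014 ]
 [ 0.6387 -0.0404  0.014 ]
 [ 0.5502 -0.0403  0.014 ]]
1.5603656437179618 1.5589569775584369 1.564160633566614
```

Call:
{"fn": "carry_out", "kwargs": {"rows": [0,0,0.4,0,5,15,0.5,0,0,0,0,0,20,0.5,0,0,0,0,0,20,0.5,0,0,0,0,0,15,0.5,0,0,0,0,0,6,0.5,0,0,0,0,0,0,0.5,0,0,0,0,0,0,0.5]}}

```text
time_s: 11.85
tool_pos: [0.5941, -0.1596, 0.0306]
orientation: [3.141, -0.0, 1.565]
contact_force: [0.4, -0.5, -0.6]
opening: 0.0427
```

```bash
python3 - <<'E'
from h import *
T,im=shot("w10")
cv2.imwrite("pics/w10b.png",cv2.resize(im,(800,600),interpolation=cv2.INTER_CUBIC))
s=bot.get_image("scene")[140:260,180:340,::-1];cv2.imwrite("pics/s10.png",cv2.resize(s,None,fx=4,fy=4,interpolation=cv2.INTER_CUBIC))
E
```

```text
11.85 [ 0.59412358 -0.15963039  0.0305992 ] [ 3.14145444e+00 -4.92890771e-04  1.56522984e+00] [ 0.44111015 -0.51218851 -0.59210119] 0.04269197374672713
```

View pics/w10b.png

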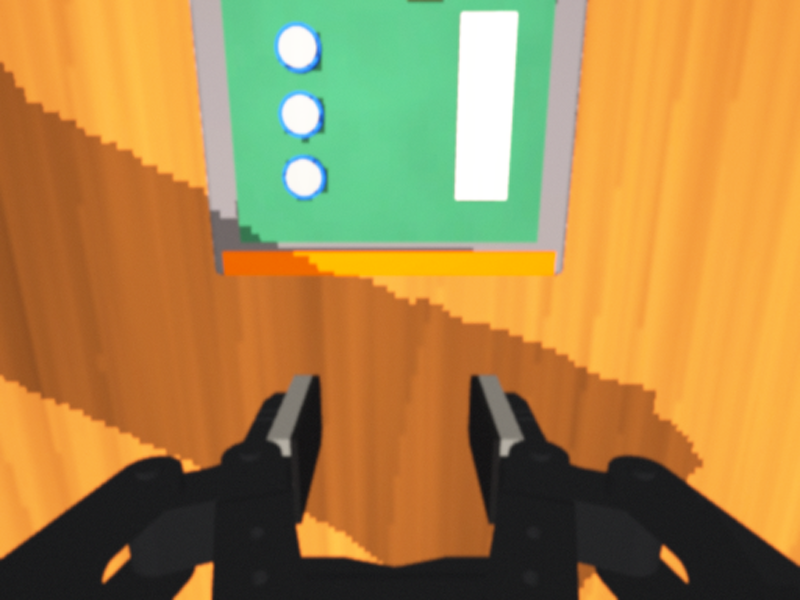

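View pics/s10.png

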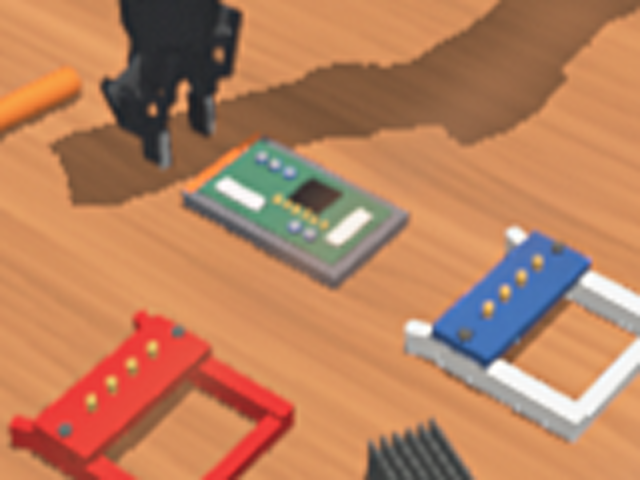

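Call:
{"fn": "carry_out", "kwargs": {"rows": [0,0,0,6,0,3,0.5,0,0,0,8,0,0,0.5,0,0,0,8,0,0,0.5,0,0,0,5,0,0,0.5,0,0,0,4,0,0,0.5,0,0,0,5,-0.3,0,0.5,0,0,0,6,-0.4,0,0.5,0,0,0,6,-0.4,0,0.5,0,0,0,6,-0.4,0,0.5,0,0,0,6,-0.4,0,0.5,0,0,0,4,-0.2,0,0.5,0,0,0,0,0,0,0.5]}}

```text
time_s: 12.95
tool_pos: [0.5924, -0.0951, 0.0273]
orientation: [-3.141, -0.001, 1.565]
contact_force: [0.0, -0.0, 1.1]
opening: 0.0426
```

```bash
python3 - <<'E'
from h import *
T,im=shot("w11")
cv2.imwrite("pics/w11b.png",cv2.resize(im,(800,600),interpolation=cv2.INTER_CUBIC))
s=bot.get_image("top")[140:240,140:300,::-1];cv2.imwrite("pics/t11.png",cv2.resize(s,None,fx=4,fy=4,interpolation=cv2.INTER_CUBIC))
E
```

```text
12.95 [ 0.59243174 -0.09511297  0.02730537] [-3.14146073e+00 -1.16428382e-03  1.56533101e+00] [ 0.04187729 -0.01630915  1.14954715] 0.04261051955633322
```

View pics/w11b.png

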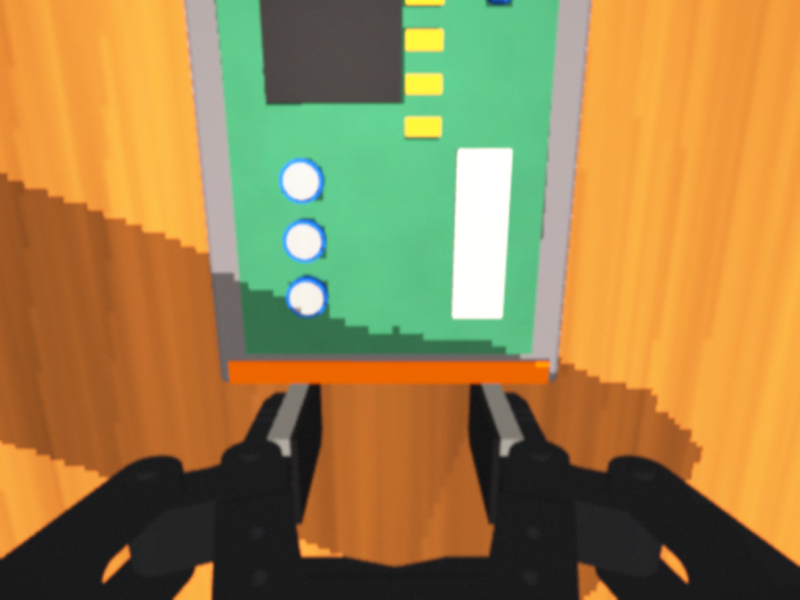

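View pics/t11.png

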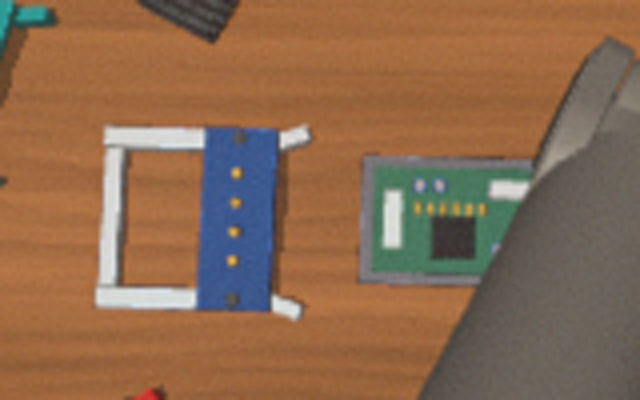

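Call:
{"fn": "carry_out", "kwargs": {"rows": [0,0,0,4,-0.2,0,0.5,0,0,0,7,-0.4,0,0.5,0,0,0,8,-0.4,0,0.5,0,0,0,8,-0.4,0,0.5,0,0,0,8,-0.4,0,0.5,0,0,0,8,-0.4,0,0.5,0,0,0,8,-0.3,0,0.5,0,0,0,8,-0.2,0,0.5,0,0,0,8,0,0,0.5,0,0,0,6,0,0,0.5,0,0,0,4,0,0,0.5,0,0,0,0,0,0,0.5]}}

```text
time_s: 14.05
tool_pos: [0.5902, -0.0179, 0.0272]
orientation: [-3.141, -0.001, 1.565]
contact_force: [-0.2, 0.4, 0.1]
opening: 0.0425
```

```bash
python3 - <<'E'
from h import *
T,im=shot("w12")
cv2.imwrite("pics/w12b.png",cv2.resize(im,(800,600),interpolation=cv2.INTER_CUBIC))
s=bot.get_image("top")[140:240,140:300,::-1];cv2.imwrite("pics/t12.png",cv2.resize(s,None,fx=4,fy=4,interpolation=cv2.INTER_CUBIC))
E
```

```text
14.05 [ 0.59023402 -0.01793633  0.02723916] [-3.14142228e+00 -1.30067299e-03  1.56535647e+00] [-0.20279835  0.35457108  0.08164074] 0.04245644257895528
```

View pics/w12b.png

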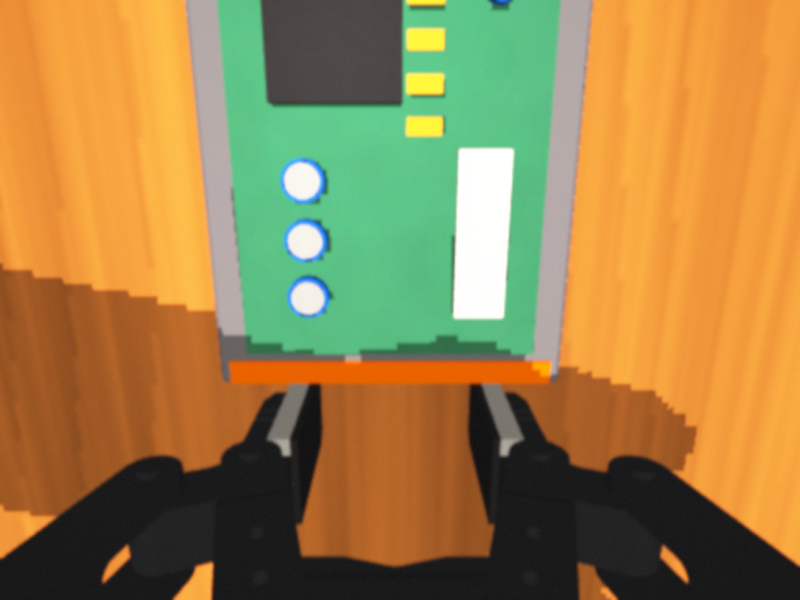

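View pics/t12.png

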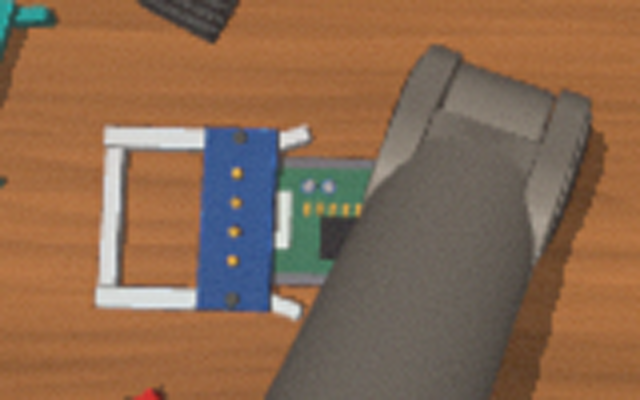

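Call:
{"fn": "carry_out", "kwargs": {"rows": [0,0,0,5,0,0,0.5,0,0,0,8,0,0,0.5,0,0,0,8,0,0,0.5,0,0,0,8,0,0,0.5,0,0,0,8,0,0,0.5,0,0,0,8,0,0,0.5,0,0,0,8,0,0,0.5,0,0,0,8,0,0,0.5,0,0,0,8,0,0,0.5,0,0,0,6,0,0,0.5,0,0,0,3,0,0,0.5,0,0,0,0,0,0,0.5]}}

```text
time_s: 15.15
tool_pos: [0.5907, 0.06, 0.0273]
orientation: [-3.141, -0.001, 1.565]
contact_force: [0.4, -0.6, -0.2]
opening: 0.0425
```

```bash
python3 - <<'E'
from h import *
T,im=shot("w13")
cv2.imwrite("pics/w13b.png",cv2.resize(im,(800,600),interpolation=cv2.INTER_CUBIC))
s=bot.get_image("top")[140:240,140:300,::-1];cv2.imwrite("pics/t13.png",cv2.resize(s,None,fx=5,fy=5,interpolation=cv2.INTER_CUBIC))
E
```

```text
15.15 [0.59068855 0.0599517  0.02726564] [-3.14148890e+00 -1.21389447e-03  1.56527515e+00] [ 0.3593711  -0.56653277 -0.18395183] 0.04252751940175668
```

View pics/w13b.png

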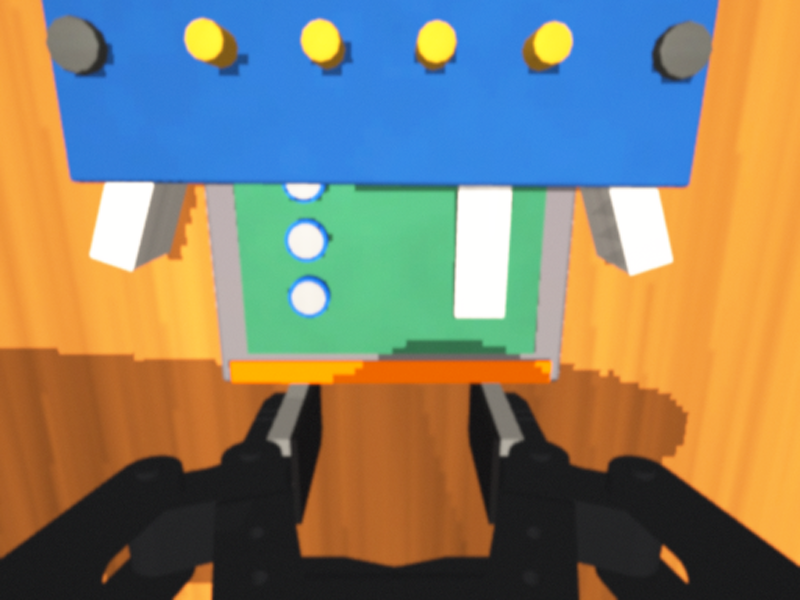

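View pics/t13.png

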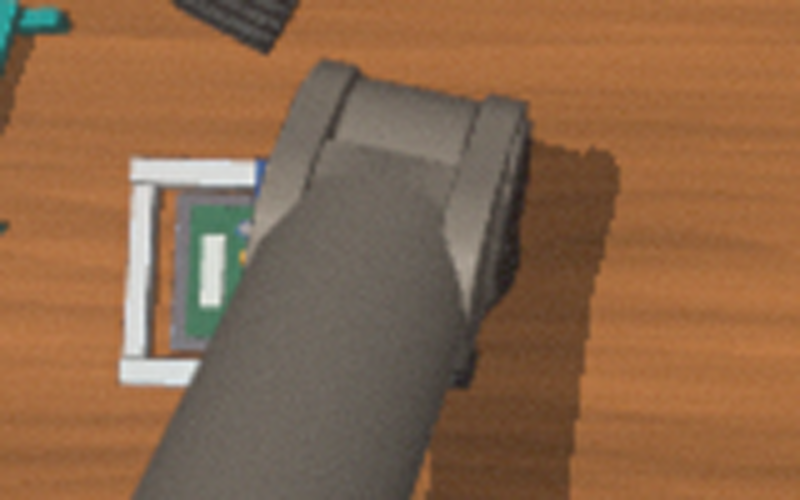

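Call:
{"fn": "carry_out", "kwargs": {"rows": [0,0,0,4,0,0,0.5,0,0,0,4,0,0,0.5,0,0,0,2,0,0,0.5,0,0,0,1,0,0,0.5,0,0,0,1,0,0,0.5,0,0,0,0,0,0,0.5]}}

```text
time_s: 15.75
tool_pos: [0.5909, 0.0702, 0.0274]
orientation: [3.141, 0.0, 1.564]
contact_force: [0.4, -1.2, 0.4]
opening: 0.0425
```

Call:
{"fn": "carry_out", "kwargs": {"rows": [0,0,0,1,0,0,0.5,0,0,0,1,0,0,0.5,0,0,0,0,0,0,0.5]}}

```text
time_s: 16.0
tool_pos: [0.5909, 0.0724, 0.0273]
orientation: [3.141, -0.0, 1.564]
contact_force: [0.1, -1.3, 1.2]
opening: 0.0429
```

Call:
{"fn": "carry_out", "kwargs": {"rows": [0,0,0,1,0,0,0.5,0,0,0,1,0,0,0.5,0,0,0,0,0,0,0.5]}}

```text
time_s: 16.25
tool_pos: [0.5908, 0.0732, 0.0274]
orientation: [3.141, 0.001, 1.563]
contact_force: [0.1, -5.3, 1.5]
opening: 0.0427
```

Call:
{"fn": "carry_out", "kwargs": {"rows": [0,0,0,1,0,0,0.5,0,0,0,0,0,0,0.5]}}

```text
time_s: 16.42
tool_pos: [0.5908, 0.0732, 0.0274]
orientation: [3.141, 0.002, 1.563]
contact_force: [-0.3, -6.5, 1.0]
opening: 0.0429
```

```bash
python3 - <<'E'
from h import *
T,im=shot("w14")
s=bot.get_image("top")[140:240,140:300,::-1];cv2.imwrite("pics/t14.png",cv2.resize(s,None,fx=5,fy=5,interpolation=cv2.INTER_CUBIC))
E
```

```text
16.4167 [0.59080241 0.07323044 0.02738661] [3.14141998e+00 2.44268720e-03 1.56287505e+00] [-0.25807118 -6.49869871  0.97066651] 0.042893327497657216
```

View pics/t14.png

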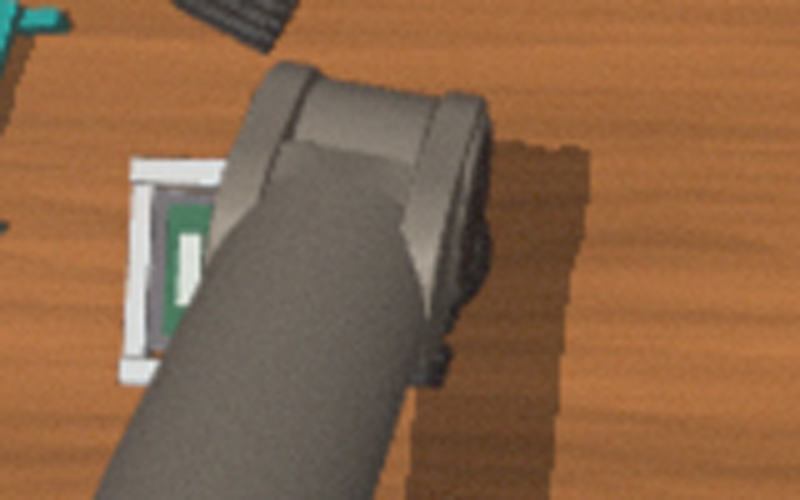

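Call:
{"fn": "carry_out", "kwargs": {"rows": [0,0,0,-4,0,0,0.5,0,0,0,-10,0,0,0.5,0,0,0,-10,0,0,0.5,0,0,0,0,0,-25,0.5,0,0,0,0,0,-30,0.5,0,0,0,0,0,-30,0,0,0,0,0,0,-30,0,0,0,0,0,0,-30,0,0,0,0,0,0,-30,0,0,0,0,0,0,-25,0,0,0,0,20,-6,0,0,0,0,0,25,-7,0,0]}}

```text
time_s: 17.52
tool_pos: [0.5794, 0.0937, 0.2299]
orientation: [3.137, -0.001, 1.558]
contact_force: [-0.4, -0.3, -1.5]
opening: -0.0
```

Call:
{"fn": "carry_out", "kwargs": {"rows": [0,0,0,25,-7,0,0,0,0,0,25,-7,0,0,0,0,0,25,-7,0,0,0,0,0,25,-7,0,0,0,0,0,25,-7,0,0,0,0,0,25,-7,0,0,0,0,0,25,-7,0,0,0,0,0,20,-7,0,0,0,0,0,15,-7,0,0,0,0,0,0,0,0,0,0,0,0,0,0,0,0]}}

```text
time_s: 18.43
tool_pos: [0.516, 0.3071, 0.2271]
orientation: [-3.141, 0.0, 1.566]
contact_force: [0.3, -0.7, 0.7]
opening: -0.0
```

```bash
python3 - <<'E'
from h import *
T,im=shot("w15")
cv2.imwrite("pics/w15b.png",cv2.resize(im,(800,600),interpolation=cv2.INTER_CUBIC))
s=bot.get_image("top")[140:240,140:300,::-1];cv2.imwrite("pics/t15.png",cv2.resize(s,None,fx=5,fy=5,interpolation=cv2.INTER_CUBIC))
E
```

```text
18.4333 [0.5160304  0.30709156 0.2271166 ] [-3.14110624e+00  5.29491787e-06  1.56572545e+00] [ 0.34962133 -0.65204117  0.74866818] -1.579025471847915e-07
```

View pics/w15b.png

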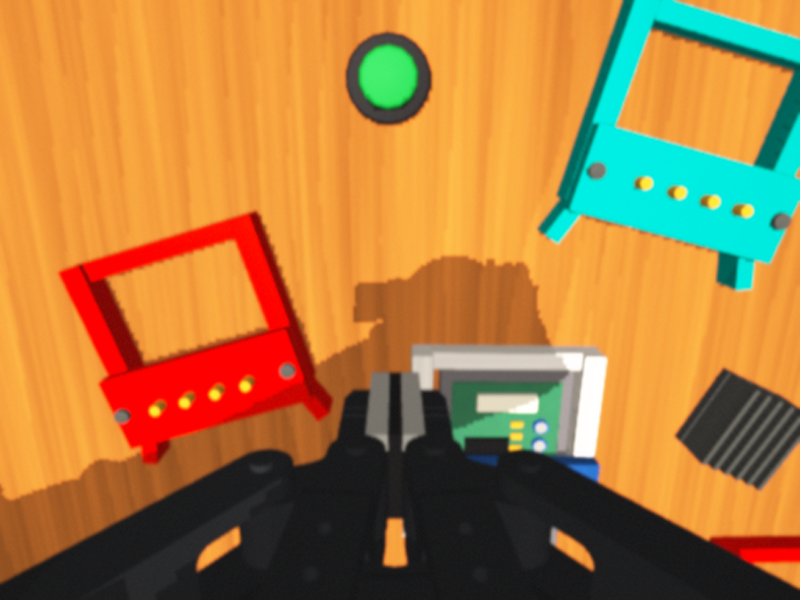

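View pics/t15.png

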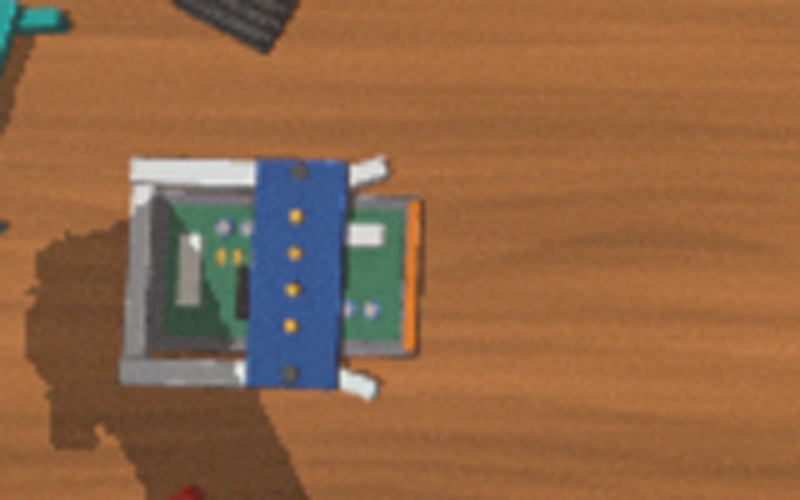

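```bash
python3 - <<'E'
from h import *
np.set_printoptions(precision=4,suppress=True)
T=np.load("pics/w15.npy")
f=lambda x,y:((x+.5)*.64-.5,(y+.5)*.64-.5)
for z in (.015,.02,.025,.03,.035,.04):
    p=wray(T,f(388,76),z); a=wray(T,f(358,76),z);b=wray(T,f(418,76),z)
    c=bot.calibration("top");q=c["K"]@(c["R"]@(p-[.0035,.002,0])+c["t"]);c2=bot.calibration("scene");q2=c2["K"]@(c2["R"]@(p)+c2["t"])
    print(z,p,np.linalg.norm(a-b),q[:2]/q[2],q2[:2]/q2[2])
g=lambda x,y:(140+(x+.5)/5-.5,140+(y+.5)/5-.5)
o=np.array([.5865,.148]);th=1.561;R=np.array([[np.cos(th),np.sin(th)],[-np.sin(th),np.cos(th)]])
for p in [(424,199),(418,355)]: print("rear corner in jig",R@(ray("top",g(*p),.014)[:2]-o))
E
```

```text
0.015 [0.5135 0.4161 0.015 ] 0.034108211575236885 [103.2266 220.6609] [405.9858 244.9209]
0.02 [0.5136 0.4156 0.02  ] 0.03359073270495354 [102.6742 220.5848] [406.1604 243.5938]
0.025 [0.5137 0.4151 0.025 ] 0.03307325383467035 [102.1166 220.5081] [406.3359 242.26  ]
0.03 [0.5137 0.4145 0.03  ] 0.032555774964386996 [101.5534 220.4306] [406.5122 240.9196]
0.035 [0.5138 0.414  0.035 ] 0.032038296094103705 [100.9848 220.3523] [406.6895 239.5725]
0.04 [0.5138 0.4134 0.04  ] 0.03152081722382035 [100.4106 220.2733] [406.8676 238.2187]
rear corner in jig [-0.0659 -0.0458]
rear corner in jig [-0.0658  0.042 ]
```

Call:
{"fn": "carry_out", "kwargs": {"rows": [0,0,0,22,-1,0,0,0,0,0,22,-1,0,0,0,0,0,22,-1,0,0,0,0,0,22,0,0,0,0,0,0,20,0,20,0,0,0,0,0,0,30,0,0,0,0,0,0,30,0,0,0,0,0,0,30,0,0,0,0,0,0,25,0,0,0,0,0,0,15,0,0,0,0,0,0,0,0,0,0,0,0,0,0,0]}}

```text
time_s: 19.53
tool_pos: [0.515, 0.4129, 0.077]
orientation: [-3.141, 0.002, 1.561]
contact_force: [0.4, 0.0, -0.3]
opening: -0.0
```

```bash
python3 - <<'E'
from h import *
T,im=shot("w16")
cv2.imwrite("pics/w16b.png",cv2.resize(im,(800,600),interpolation=cv2.INTER_CUBIC))
s=bot.get_image("scene")[190:290,340:470,::-1];cv2.imwrite("pics/s16.png",cv2.resize(s,None,fx=5,fy=5,interpolation=cv2.INTER_CUBIC))
E
```

```text
19.5333 [0.51500966 0.41294539 0.07700267] [-3.14123466e+00  1.56079935e-03  1.56149986e+00] [ 0.40894605  0.01652832 -0.276101  ] -3.5920614421041287e-06
```

View pics/w16b.png

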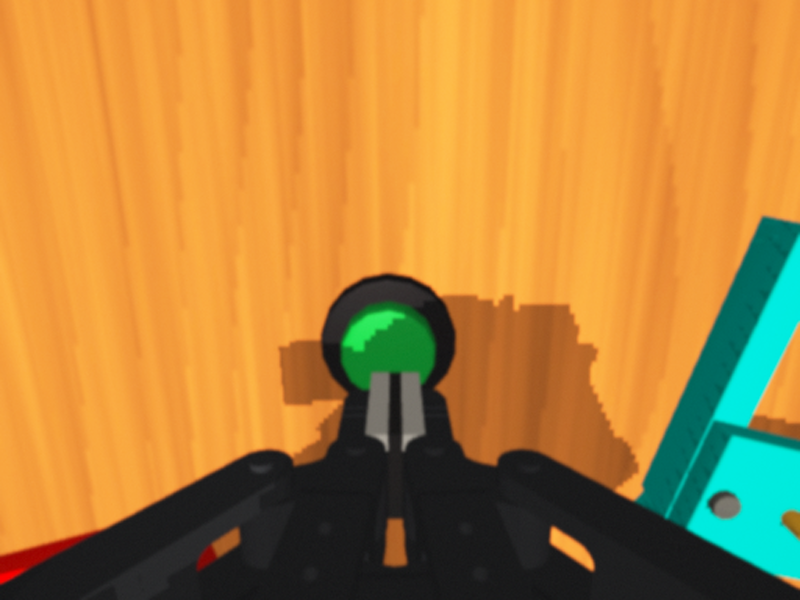

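View pics/s16.png

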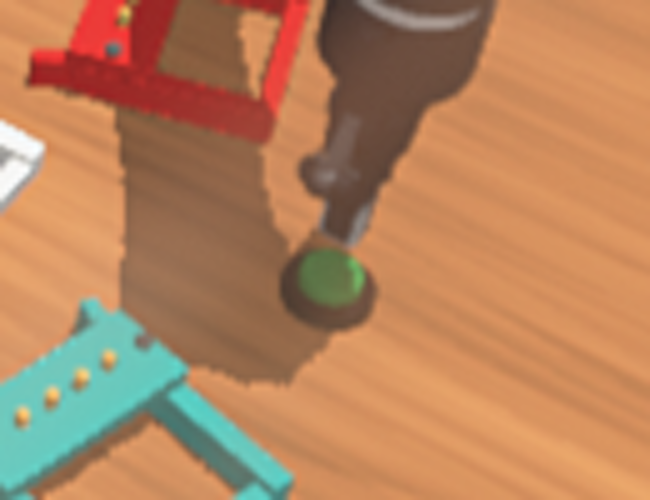

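```bash
python3 - <<'E'
from h import *
T=np.load("pics/w16.npy")
f=lambda x,y:((x+.5)*.64-.5,(y+.5)*.64-.5)
for z in(.02,.03): print(wray(T,f(388,352),z))
E
```

```text
[0.51350573 0.41599893 0.02      ]
[0.51368072 0.42004555 0.03      ]
```

Call:
{"fn": "carry_out", "kwargs": {"rows": [0,0,0,2,-1,8,0,0,0,0,0,0,6,0,0,0,0,0,0,4,0,0,0,0,0,0,0,0]}}

```text
time_s: 19.97
tool_pos: [0.5123, 0.4167, 0.0583]
orientation: [-3.14, 0.001, 1.564]
contact_force: [-0.5, -0.5, 0.3]
opening: 0.0003
```

Call:
{"fn": "carry_out", "kwargs": {"rows": [0,0,0,0,0,2,0,0,0,0,0,0,2,0,0,0,0,0,0,0,0]}}

```text
time_s: 20.22
tool_pos: [0.5131, 0.4167, 0.055]
orientation: [-3.141, 0.0, 1.564]
contact_force: [-0.6, -0.8, 0.1]
opening: -0.0001
```

Call:
{"fn": "carry_out", "kwargs": {"rows": [0,0,0,0,0,3,0,0,0,0,0,0,3,0,0,0,0,0,0,2,0,0,0,0,0,0,0,0]}}

```text
time_s: 20.55
tool_pos: [0.5131, 0.4168, 0.0469]
orientation: [-3.141, 0.0, 1.564]
contact_force: [0.5, 0.6, 1.3]
opening: -0.0002
```

Call:
{"fn": "carry_out", "kwargs": {"rows": [0,0,0,0,0,1.5,0,0,0,0,0,0,1.5,0,0,0,0,0,0,0,0]}}

```text
time_s: 20.8
tool_pos: [0.5132, 0.4168, 0.0444]
orientation: [-3.142, -0.0, 1.564]
contact_force: [-0.6, -0.5, 3.7]
opening: -0.0001
```

Contact has started. Continuing down to the end of the button's travel.

Call:
{"fn": "carry_out", "kwargs": {"rows": [0,0,0,0,0,1.5,0,0,0,0,0,0,1.5,0,0,0,0,0,0,0,0]}}

```text
time_s: 21.05
tool_pos: [0.5132, 0.4169, 0.0414]
orientation: [-3.142, -0.0, 1.564]
contact_force: [-1.8, -0.7, 4.5]
opening: 0.0003
```

Call:
{"fn": "carry_out", "kwargs": {"rows": [0,0,0,0,0,1,0,0,0,0,0,0,1,0,0,0,0,0,0,0,0]}}

```text
time_s: 21.3
tool_pos: [0.5133, 0.4169, 0.041]
orientation: [-3.141, -0.001, 1.564]
contact_force: [-5.1, -1.9, 12.7]
opening: -0.0002
```

Call:
{"fn": "carry_out", "kwargs": {"rows": [0,0,0,0,0,1,0,0,0,0,0,0,1,0,0,0,0,0,0,0,0]}}

```text
time_s: 21.55
tool_pos: [0.5133, 0.4169, 0.0408]
orientation: [-3.14, -0.001, 1.564]
contact_force: [-7.4, -5.1, 21.8]
opening: -0.0002
```

The button is at its end stop: it moved about 6 mm and the force then rose sharply. Releasing, then checking.

Call:
{"fn": "carry_out", "kwargs": {"rows": [0,0,0,0,0,-4,0,0,0,0,0,0,-8,0,0,0,0,0,0,-15,0,0,0,0,0,0,-25,0,0,0,0,0,0,-30,0,0,0,0,0,0,-30,0,0,0,0,-20,-10,-30,0,0,0,0,-20,-10,0,0,0,0,0,-20,-10,0,0,0,0,0,0,0,0,0,0,0,0,0,0,0,0]}}

```text
time_s: 22.47
tool_pos: [0.4828, 0.3561, 0.1801]
orientation: [3.141, -0.001, 1.562]
contact_force: [1.0, 0.0, 0.5]
opening: -0.0001
```

```bash
python3 - <<'E'
from h import *
T,im=shot("w17")
cv2.imwrite("pics/w17b.png",cv2.resize(im,(800,600),interpolation=cv2.INTER_CUBIC))
s=bot.get_image("top")[:,:,::-1];cv2.imwrite("pics/t17.png",cv2.resize(s[110:260,70:310],None,fx=3.3,fy=3.3,interpolation=cv2.INTER_CUBIC))
d=cv2.absdiff(s,cv2.imread("pics/top0.png"))
for n,(u,v) in dict(heat=(188,137),drv=(357,180),jar=(412,234)).items(): print(n,d[v-14:v+14,u-14:u+14].mean())
E
```

```text
22.4667 [0.48278081 0.35611913 0.18010627] [ 3.14114727e+00 -9.98744974e-04  1.56223564e+00] [0.98753186 0.0413799  0.46119829] -0.00013484269475887698
heat 3.00765306122449
drv 3.373299319727891
jar 3.558248299319728
```

View pics/w17b.png

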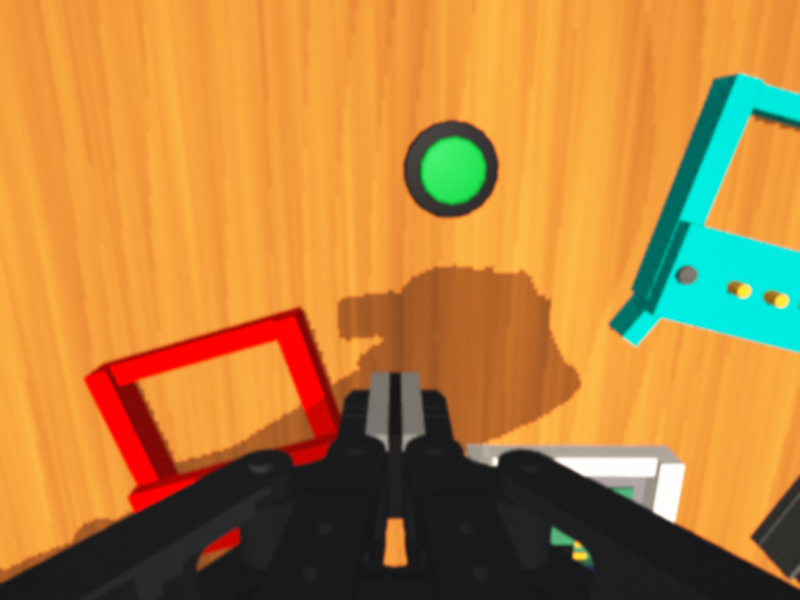

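View pics/t17.png

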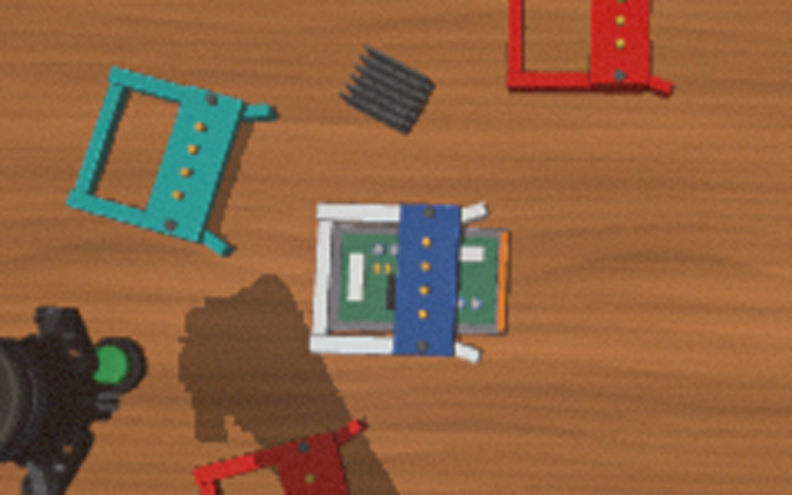

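The tray is home against the stop, with its rear edge at (505,282) in the crop. The button is up and clear of the robot, and the three loose objects haven't moved.

```bash
python3 -c "
from cell import bot
print(bot.job_done())"
```

```text
the job is handed in; nothing more can be done
None
```

The tray is home under the blue bridge, the start button has been pressed and released, and the job was handed in at about 22.5 s of the 72 s allowed; no verdict was reported.

I squared the tray with two light side pushes using closed fingertips. Then I pushed it in from the rear with two fingertips until the pushing force rose to about 6.5 N at the back stop. After that I pressed the button until it bottomed out. It moved about 6 mm and the force jumped from 4.5 N to 22 N.

Last checks:
- **Tray:** measured before the press, its rear edge was about 66 mm before the jig's middle, against 65 mm when home. It sat about 2 mm off the middle line and parallel to the rails. After the press I checked it only by eye, and it looked unchanged.
- **Button:** it looks fully up in the wrist picture.
- **Other objects:** the top picture around the jar, heat sink and screwdriver differs from the first one only by image noise.
- **Robot:** it stands clear of everything.

**Disagreement:** the scene camera placed points about 4–7 mm away from the top camera. The wrist and top cameras agreed to within about 4 mm, so I worked from the wrist camera.

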